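Load the seal tote and hold it up level

TASK

Take the two finished seal stones out of the engraver's catch tray and set them gently into the wooden carrying tote, standing upright, one near the middle of each end bay so that the tote balances. Then lift the tote by its handle until its bottom is about 10 cm above the table and keep it level and steady there, ready for a colleague to take: finish while holding it in the air, do not put it down or let go. Never let the tote tip, and leave the other things on the table where they are.

Things in the scene. Friction and masses are not known exactly. Their poses are not given: they have to be found in the camera images.
- tray_mid (a point): Middle of the metal floor (4 mm above the table) of the catch tray fixed to the engraver's front, on the robot's left. Tray 214 mm long (its y axis, along the machine's front) by 112 mm (x), rim 18 mm high. x points into the machine, whose base (58 mm high) begins 57 mm from this point; its taller parts (vice, spindle, gantry) begin 140 mm from this point.
- engraver: Desktop engraver (grey, 300 wide, 260 deep, 280 mm high) with its catch tray: fixed. Origin on the table under the middle of its base; x points from its front to its back. The stone clamped in its vice is part of it and stays.
- square_mid (a point): Centre (31 mm above its foot) of the square finished seal stone: 28 x 28 mm in section (faces square to its x and y axes), 62 mm high, stepped in over its top 10 mm, about 0.13 kg. It starts standing in the catch tray, 100 mm or so from the round one, either one on either side. z axis up.
- square_seal: The same square stone, origin at the middle of its foot.
- round_mid (a point): Centre (28 mm above its foot) of the round finished seal stone: 30 mm in diameter, 56 mm high, its top 10 mm domed, about 0.1 kg. It starts standing in the catch tray. z axis up.
- round_seal: The same round stone, origin at the middle of its foot.
- tote: Loose open wooden tote, 130 (x) by 260 mm (y), 0.35 kg; origin at the middle of its underside, z up. Floor 6 mm thick; walls 6 mm thick, 32 mm high. Two dividers (5 mm thick, 26 mm high, 40 mm either side of its middle) leave an end bay at each end, 81 (y) by 118 mm (x), centred 83 mm from the middle along +y and -y, and a middle bay under the handle that stays empty.
- tote_handle: The tote's handle, rigidly part of it: two wooden posts (12 mm thick, 30 mm wide) at the middle of its long sides, inner faces 94 mm apart, 150 mm high, joined by a straight flat-sided bar along the tote's x axis. Origin as the tote's.
- tote_grip (a point): Middle of the handle bar, 138 mm above the tote's underside, axes as the tote's. The bar is 18 mm thick (tote's y), 24 mm tall (126 to 150 mm above the underside) and free for 94 mm along x.
- paste_tin: Bystander: white round lidded seal-paste tin, 60 mm across, 31 mm high, between tote and catch tray. Origin under its middle.
- dust_brush: Bystander: small brush lying on the table between tote and catch tray, nearer the robot, 170 mm long along its x axis, some 20 mm high.
- paperweight: Bystander: wooden paperweight bar, 220 x 36 mm, 26 mm high, on the table to the right of the tote. Origin under its middle.
- inkstone: Bystander: black rectangular inkstone, 90 x 140 mm, 24 mm high, beyond the tote.
- bowl: Bystander: green bowl, 100 mm across, 45 mm high, beyond the tote.

How it is judged:
By the outcome, as a careful person would: the job done as asked, in the order asked, and still so for the second after the job is handed in, while the arm keeps its last pose, push and grip.
It also fails if it takes over 69 s, if anything falls off the work surface, if the arm or the gripper's body presses on something with over 40 N, if the wrist force passes 120 N, or if a joint passes its speed limit or range.

ROBOT

A 7-joint arm with a two-finger parallel gripper is mounted at the origin on the work surface. World frame = base frame: x ahead of the robot, y to its left, z up, the work surface at z = 0. Lengths are in m, angles in rad, forces in N, time in s.
With the tool pointing down it reaches from about 0.425 to 0.825 m from the base axis. Payload 3.6 kg.
Tool frame: the origin (TCP) lies at the very end of the fingers, on their centre line; the grasp point (between the pads) lies 19 mm behind it (ctrl.grip_point_offset is the distance from the TCP to the grasp point, in m); x points along the fingers, z is the direction in which the jaws open and shut, and the axes are right-handed (so a half turn about x gives the same grasp; the last joint's range is limited). The gripper opens to 85 mm and grips with 20 to 120 N. Pads are 22 mm wide; open, the fingers measure 114 mm over their backs; the gripper's body (76 mm by 85 mm) begins 54 mm behind the grasp point. The pads swing forward as they close: fully open they stand 13 mm farther back than shut.
Start: joints at [-1.286, 0.615, -0.013, 1.423, 0.008, 1.103, -0.04], TCP at [0.199, 0.619, 0.231] pointing down, gripper open.
Joint ranges: [-3.12, 3.12], [-0.3, 2.06], [-1.34, 1.32], [0.26, 2.42], [-1.36, 4.5], [0.01, 1.98], [-2.84, 2.84]. Speed limits (rad/s): [2.79, 2.79, 3.14, 3.14, 3.14, 3.14, 3.14].

INTERFACE

Orientations are given as a 3x3 rotation matrix whose columns are the frame's x, y, z axes.
In Python, from rig import ctrl, viewer, workorder gives the robot as it stands.
- The arm moves only by the tool move_arm, never from a script. Its arguments are lists of equal length, an entry for each row: "claw": the gripper's target within -1 to 1 (shut at 1, half-way at 0, fully open at -1); "linear": the shift along the tool's x, y, z in mm, a list of three; "rot": the turn, a rotation vector about the tool's x, y, z in units of 6 degrees (1.0 is 6 degrees), a list of three. In form: {"claw": [claw, ...], "linear": [[x, y, z], ...], "rot": [[rx, ry, rz], ...]}. A call has 1 to 5 rows; each row shifts and turns the pose as measured when the row begins, along the tool's axes as they then stand; what a row does not reach is not made up. A row lasts 1/12 s, in which the tool goes at most 41.7 mm and 7.16 degrees, less where a joint would pass 70% of its speed; a pose out of reach is approached as far as the arm can. A call is refused whole if a number of a shift passes 41.7 or a number of a turn 1, either way. A call with a gripper value outside its range is refused whole. The fingers move at their own pace and stop on an object; "newtons" is the grip in N (left out, the last holds). Time passes only in rows, so rows that do not move let the fingers close. It gives the time, the measured TCP pose, the force and the opening at its end, in the units of the state.
- ctrl.sense(): the state, without advancing time (a new reading comes with each control period).
- viewer.grab_frame(name): name is "scene" or "side" or "wrist"; returns a dict with "img" (480x640x3 uint8, blue, green, red), "range_z" (480x640 float32, m along the optical axis (not along the pixel's ray), 0 where there is no reading), "intrinsics" (3x3 intrinsics, pixels), "k1" (the pictures are not rectified: a ray, as slopes to the right and down, at radius r is drawn at 1 + k1 r^2 times it, then the intrinsics apply), "extrinsics" (4x4, takes a point from world to camera coordinates); the wrist camera has in their place "mount" (4x4, takes a point from camera to tool coordinates, whose origin is the TCP and whose axes are the tool frame's). Camera axes: x right, y down, z forward; pixel columns grow to the right and rows downward; lengths in m; the calibration is good to about 2 mm. A picture is of the moment at which its call begins: read the wrist's pose just before it.
- workorder.hand_in(): hands the job in, once; it reports no verdict.
Trained networks look in the newest picture that a camera, given by its name, has taken for a name from the list of things; names that differ only in an ending like _2 or _b are one class to them, and where a whole thing is asked for, a point or a joint stands for the part that bears it (a point fixed in the world has none). Each returns a list of dicts, best first, with "score" (0 to 1); they miss things now and then, are a little off and sometimes report something else, mostly with a low value. They report only what shows in the picture. A call takes as long as a camera call.
- viewer.search_frame(camera, query): "rect" ([centre column, centre row, width, height] in pixels, round what is visible of it).
- viewer.masks_of(camera, query): "mask" (480x640 bool, what is visible of it) and "rect" ([centre column, centre row, width, height] in pixels, round what is visible of it).
The state is a dict: "time": time; "qpos": joint angles; "qvel": joint speeds; "joint_efforts": joint torques, N m; "eef_pos": TCP position; "eef_rot": TCP orientation; "force": force on the tool from outside, world axes, zero at the start; "torque": the same for the moment, N m; "gripper_width": opening from 0.0 (shut) to 1.0 (fully open).
Only numpy, scipy, OpenCV 4.12 (cv2) and the standard library are available. Lean on these libraries where they do the work, as an engineer would, in place of code of your own. Each camera call takes 0.05 s, during which the arm holds its last target. There are 200 camera calls.

## Working session

There is one attempt and no reset: what is moved stays moved. The work goes in short steps, Python scripts to look and compute and a tool call to move; the robot and the scene stay as the last step left them, time stands still between calls to the robot, and variables do not carry over. Pictures are saved under pics/ and viewed, about 8 in all and at most 12, crops included, and the job is handed in when it is done.

Besides the shell and the picture viewer there is one more tool, called after "Emit:" by a JSON object that holds its "op" and its "data". move_arm: Moves the arm, as the interface text tells. Its arguments: {"type":"object","properties":{"claw":{"type":"array"},"linear":{"type":"array"},"rot":{"type":"array"},"newtons":{"type":"number"}},"required":["claw","linear","rot"]}

```bash
ls; mkdir -p pics
cat > h.py <<'E'
import numpy as np, cv2
from rig import ctrl, viewer, workorder
def cam(n):
    s=ctrl.sense(); f=viewer.grab_frame(n)
    if n=="wrist":
        T=np.eye(4);T[:3,:3]=np.array(s["eef_rot"]);T[:3,3]=s["eef_pos"]
        f["c2w"]=T@np.array(f["mount"])
    else: f["c2w"]=np.linalg.inv(np.array(f["extrinsics"]))
    return f
def pts(f,mask):
    K=np.array(f["intrinsics"]);v,u=np.nonzero(mask&(f["range_z"]>0))
    z=f["range_z"][v,u]
    D=np.array([f["k1"],0,0,0,0.])
    p=cv2.undistortPoints(np.stack([u,v],1).astype(float)[:,None],K,D)[:,0]
    P=np.c_[p*z[:,None],z]
    return P@f["c2w"][:3,:3].T+f["c2w"][:3,3]
def find(n,q,f,minscore=.3):
    r=viewer.masks_of(n,q)
    return [(d["score"],d["rect"],pts(f,cv2.erode(d["mask"].astype(np.uint8),np.ones((3,3)))>0)) for d in r if d["score"]>minscore]
E
python3 - <<'E'
from h import *
s=ctrl.sense();print(s["time"],s["eef_pos"],np.round(s["eef_rot"],3).tolist())
for n in ["scene","side","wrist"]:
    f=cam(n);cv2.imwrite(f"pics/{n}0.png",f["img"]);print(n,np.round(f["c2w"],3).tolist())
    for q in ["square_seal","round_seal","tote","tote_handle","paste_tin","dust_brush","paperweight","inkstone","bowl","engraver"]:
        for sc,r,P in find(n,q,f):
            if len(P)<5: continue
            print(q,round(sc,2),np.round(r),len(P),np.round(np.median(P,0),3),np.round(np.percentile(P,2,0),3),np.round(np.percentile(P,98,0),3))
E
```

```text
pics
0.0 [0.19912366 0.61793872 0.23011054] [[-0.001, -0.952, 0.307], [-0.003, 0.307, 0.952], [-1.0, -0.0, -0.003]]
scene [[-0.782, 0.426, -0.455, 1.22], [0.623, 0.513, -0.591, 0.862], [-0.018, -0.745, -0.666, 1.032], [0.0, 0.0, 0.0, 1.0]]
square_seal 0.74 [395. 307.  19.  28.] 315 [0.55  0.299 0.046] [0.53  0.285 0.009] [0.557 0.31  0.069]
round_seal 0.79 [422. 291.  11.  21.] 162 [0.458 0.301 0.045] [0.446 0.29  0.014] [0.466 0.308 0.064]
tote 0.56 [275. 190.  78.  84.] 3417 [ 0.497 -0.226  0.019] [ 0.419 -0.361  0.004] [ 0.581 -0.101  0.151]
tote_handle 0.96 [270. 176.  45.  62.] 752 [ 0.506 -0.23   0.131] [ 0.447 -0.254  0.025] [ 0.558 -0.206  0.154]
paste_tin 0.76 [327. 291.  29.  29.] 418 [0.619 0.145 0.029] [0.591 0.116 0.01 ] [0.641 0.165 0.035]
dust_brush 0.7 [393. 254.  55.  33.] 554 [0.424 0.156 0.019] [0.322 0.132 0.012] [0.479 0.17  0.025]
paperweight 0.74 [234. 157.  63.  35.] 574 [ 0.484 -0.465  0.025] [ 0.378 -0.488  0.01 ] [ 0.585 -0.454  0.032]
inkstone 0.76 [207. 247.  56.  53.] 1451 [ 0.765 -0.167  0.018] [ 0.722 -0.24   0.008] [ 0.809 -0.103  0.028]
bowl 0.74 [25
[... 1403 characters left out ...]
 1115 [ 0.762 -0.182  0.018] [ 0.72  -0.248  0.011] [ 0.806 -0.115  0.028]
inkstone 0.33 [258. 222.   9.  22.] 142 [0.536 0.28  0.043] [0.527 0.271 0.014] [0.557 0.293 0.067]
bowl 0.64 [369. 316.  47.  55.] 855 [ 0.504 -0.242  0.131] [ 0.441 -0.264  0.019] [ 0.552 -0.217  0.153]
bowl 0.59 [355. 219.  33.  22.] 472 [0.801 0.101 0.026] [0.74  0.042 0.005] [0.828 0.13  0.047]
engraver 0.89 [213. 184. 138. 151.] 10383 [0.47  0.464 0.075] [0.343 0.244 0.003] [0.625 0.574 0.281]
wrist [[0.307, 0.916, 0.259, 0.134], [0.952, -0.295, -0.084, 0.639], [-0.0, 0.272, -0.962, 0.375], [0.0, 0.0, 0.0, 1.0]]
engraver 0.87 [224. 410. 315. 139.] 11589 [0.342 0.542 0.058] [0.333 0.278 0.005] [0.407 0.603 0.11 ]
```

Run:
```python
import cv2,numpy as np
a=cv2.imread("pics/scene0.png")[100:430,170:610];b=cv2.imread("pics/side0.png")[110:470,140:540]
a=cv2.resize(a,None,fx=.9*600/330*.9,fy=.9*600/330*.9,interpolation=cv2.INTER_CUBIC)
cv2.imwrite("pics/v1.png",a)
```

```text
(no output)
```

View pics/v1.png

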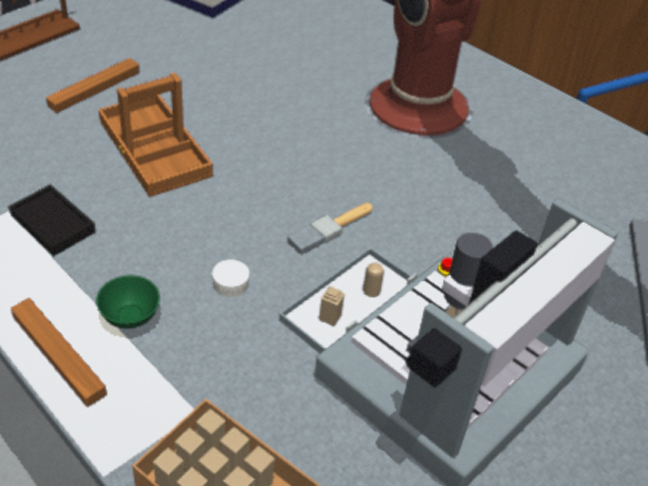

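```bash
cat >> h.py <<'E'
def rect(P,zlo,zhi):
    Q=P[(P[:,2]>zlo)&(P[:,2]<zhi)][:,:2]
    m=np.median(Q,0);(c,w,a)=cv2.minAreaRect(((Q-m)*1000).astype(np.float32))
    return len(Q),np.round(np.array(c)/1000+m,4),np.round(w,1),round(a,1)
E
python3 - <<'E'
from h import *
for n in ["scene","side"]:
    f=cam(n)
    for q,lo,hi in [("tote",.028,.038),("tote_handle",.142,.158),("square_seal",.062,.075),("round_seal",.05,.075),("tote",.02,.04)]:
        for sc,r,P in find(n,q,f)[:1]: print(n,q,round(sc,2),rect(P,lo,hi))
    # tray white floor & engraver
    hsv=cv2.cvtColor(f["img"],cv2.COLOR_BGR2HSV)
    P=pts(f,np.ones((480,640),bool))
    m=(P[:,0]>.3)&(P[:,0]<.75)&(P[:,1]>.2)&(P[:,1]<.7)
    Q=P[m]; print("tray rim",rect(Q[(Q[:,1]<.36)],.016,.024)," base",rect(Q,.05,.064),"hist",np.histogram(Q[:,2],bins=np.arange(-.01,.08,.005))[0])
E
```

```text
scene tote 0.81 (426, array([ 0.4995, -0.2304]), array([265.4, 132.8]), 76.9)
scene tote_handle 0.84 (246, array([ 0.5014, -0.2285]), array([ 31.4, 116.4]), 78.6)
scene square_seal 0.53 (48, array([0.5449, 0.2955]), array([17.7, 18.9]), 22.2)
scene round_seal 0.76 (81, array([0.4534, 0.298 ]), array([21.5, 24.2]), 86.9)
scene tote 0.81 (906, array([ 0.4991, -0.2332]), array([270.6, 133. ]), 76.7)
tray rim (340, array([0.5166, 0.2843]), array([265. , 110.8]), 9.1)  base (5279, array([0.4884, 0.4431]), array([304.2, 335.2]), 2.5) hist [   38  6396 14493  1600   277   458   367   337   299   296   274   275
   502  3312  1526   408  2111]
side tote 0.5 (23, array([0.5342, 0.2794]), array([18.1, 25.7]), 50.6)
side tote_handle 0.97 (286, array([ 0.4971, -0.2418]), array([ 24.8, 112.5]), 77.0)
side square_seal 0.72 (17, array([0.5413, 0.283 ]), array([15.3, 14.6]), 39.5)
side round_seal 0.73 (0, array([nan, nan]), array([0., 0.]), 0.0)
side tote 0.5 (41, array([0.5344, 0.2808]), array([18.6, 27.5]), 43.9)
tray rim (352, array([0.4921, 0.2932]), array([131.6, 295.1]), 89.9)  base (1905, array([0.4901, 0.4382]), array([299.9, 344.1]), 3.1) hist [  59 1854 3392  855  236  298  218  163  161  177  145  175  293 1075
  587  307 1135]
  return _methods._mean(a, axis=axis, dtype=dtype,
  ret = um.true_divide(
```

Emit:
{"op": "move_arm", "data": {"claw": [-1,-1,-1,-1,-1], "linear": [[0,-10,-20],[0,-18,-35],[0,-18,-35],[0,-18,-35],[0,-18,-35]], "rot": [[0,0,0],[0,0,0],[0,0,0],[0,0,0],[0,0,0]]}}

```text
time: 2.67
eef_pos: [0.2248, 0.4447, 0.2284]
eef_rot: [[-0.002, -0.956, 0.294], [0.009, 0.294, 0.956], [-1.0, 0.005, 0.008]]
force: [0.9, -0.8, 0.3]
gripper_width: 1.002
```

Emit:
{"op": "move_arm", "data": {"claw": [-1,-1,-1,-1,-1], "linear": [[0,-16,-27],[0,-30,-16],[0,-32,-16],[0,-32,-16],[0,-32,-16]], "rot": [[0,0,0],[0,0,0],[0,0,0],[0,0,0],[0,0,0]]}}

```text
time: 3.08
eef_pos: [0.332, 0.307, 0.2286]
eef_rot: [[-0.004, -0.958, 0.286], [0.01, 0.286, 0.958], [-1.0, 0.006, 0.008]]
force: [1.3, -0.1, -0.0]
gripper_width: 1.003
```

Emit:
{"op": "move_arm", "data": {"claw": [-1,-1,-1,-1,-1], "linear": [[0,-15,3],[0,-15,4],[0,-14,6],[0,-13,8],[0,-12,10]], "rot": [[1,0,0],[1,0,0],[1,0,0],[1,0,0],[1,0,0]]}}

```text
time: 3.5
eef_pos: [0.4169, 0.2894, 0.2304]
eef_rot: [[0.0, -0.658, 0.753], [0.008, 0.753, 0.658], [-1.0, 0.006, 0.005]]
force: [0.3, -0.2, 0.6]
gripper_width: 1.0
```

Emit:
{"op": "move_arm", "data": {"claw": [-1,-1,-1,-1,-1], "linear": [[0,-12,12],[0,-11,13],[0,-10,14],[0,-9,15],[0,-6,15]], "rot": [[1,0,0],[1,0,0],[1,0,0],[1,0,0],[1,0,0]]}}

```text
time: 3.92
eef_pos: [0.5054, 0.2802, 0.2316]
eef_rot: [[0.002, -0.168, 0.986], [0.01, 0.986, 0.168], [-1.0, 0.01, 0.004]]
force: [-0.9, -0.7, -0.4]
gripper_width: 1.0
```

Run:
```python
from h import *
s=ctrl.sense();print(s["time"],s["eef_pos"],np.round(s["qpos"],2))
f=cam("wrist");cv2.imwrite("pics/w1.png",f["img"])
for q,lo,hi in [("square_seal",.06,.075),("round_seal",.05,.075)]:
    for sc,r,P in find("wrist",q,f): print(q,round(sc,2),np.round(r),rect(P,lo,hi),rect(P,.02,.075),np.percentile(P[:,2],98))
P=pts(f,np.ones((480,640),bool)); print("rim",rect(P[P[:,1]<.35],.015,.025))
```

```text
3.9167 [0.50541613 0.28021603 0.23158986] [-0.75  0.51  0.33  1.65 -0.2   1.   -0.19]
square_seal 0.95 [368. 216.  43.  46.] (710, array([0.5431, 0.2902]), array([21.9, 23. ]), 19.9) (1277, array([0.5424, 0.2908]), array([27.1, 27.7]), 20.2) 0.06774598824078724
round_seal 0.83 [262. 197.  38.  39.] (938, array([0.4525, 0.2931]), array([27.3, 27.4]), 42.2) (1086, array([0.4526, 0.2932]), array([27.6, 27.4]), 42.2) 0.06153236282914013
rim (6638, array([0.5795, 0.223 ]), array([256.5, 498.1]), 78.2)
```

View pics/w1.png

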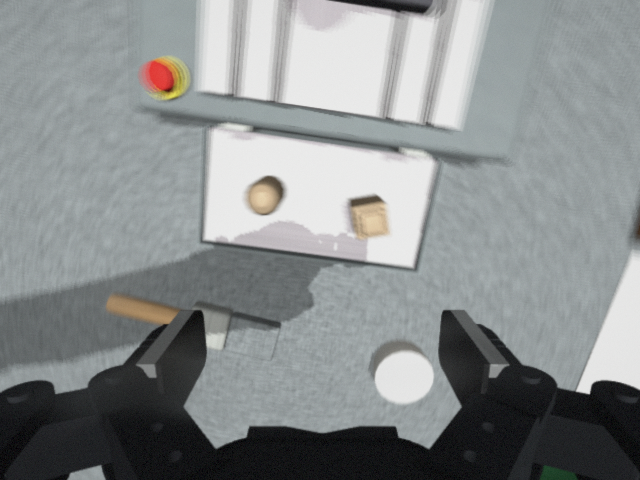

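Emit:
{"op": "move_arm", "data": {"claw": [-0.4,-0.4,-0.4,-0.4], "linear": [[10,3,20],[20,0,20],[35,0,0],[25,0,0]], "rot": [[-0.9,0,-0.1],[-0.9,0,0],[0,0,0],[0,0,0]], "newtons": 30}}

```text
time: 4.4
eef_pos: [0.5446, 0.2974, 0.1462]
eef_rot: [[0.013, -0.377, 0.926], [0.01, 0.926, 0.377], [-1.0, 0.004, 0.016]]
force: [-0.5, -0.2, -0.2]
gripper_width: 0.702
```

```bash
cat >> h.py <<'E'
def go(x,y,z,yaw):
    "shift in tool axes (mm) and turn (units) to target tool-down pose; yaw of tool z in deg"
    from scipy.spatial.transform import Rotation as R
    s=ctrl.sense();Rm=np.array(s["eef_rot"]);p=np.array(s["eef_pos"]);a=np.radians(yaw)
    T=np.array([[0,-np.sin(a),np.cos(a)],[0,np.cos(a),np.sin(a)],[-1,0,0]])
    rv=np.degrees(R.from_matrix(Rm.T@T).as_rotvec())/6
    d=np.array([x,y,z])-p
    print("t",round(s["time"],2),"pos",np.round(p,4),"yaw",round(np.degrees(np.arctan2(Rm[1,2],Rm[0,2])),1),"w",round(s["gripper_width"],3),"F",np.round(s["force"],1))
    print("shift now-frame",np.round(1000*Rm.T@d,1),"target-frame",np.round(1000*T.T@d,1),"rot",np.round(rv,2),"q",np.round(s["qpos"],2))
E
python3 - <<'E'
from h import *
go(.543,.2905,.025,20)
f=cam("wrist")
for q,lo,hi in [("square_seal",.06,.075),("round_seal",.05,.075)]:
    for sc,r,P in find("wrist",q,f): print(q,round(sc,2),np.round(r),rect(P,lo,hi),rect(P,.02,.075),np.percentile(P[:,2],98))
E
```

```text
t 4.4 pos [0.5446 0.2974 0.1462] yaw 22.1 w 0.702 F [-0.5 -0.2 -0.2]
shift now-frame [121.1  -6.3  -6. ] target-frame [121.2  -5.9  -3.9] rot [ 0.36  0.15 -0.04] q [-0.68  0.66  0.24  1.64 -0.2   0.85  0.03]
square_seal 0.64 [313. 254.  48.  61.] (1225, array([0.5434, 0.2903]), array([21.9, 22.1]), 21.2) (2267, array([0.5434, 0.2908]), array([27.1, 27.5]), 19.7) 0.06757688633094251
round_seal 0.82 [183. 198.  64.  53.] (1704, array([0.4529, 0.2935]), array([25.4, 27.1]), 40.3) (2273, array([0.4529, 0.2938]), array([25.7, 27. ]), 44.5) 0.061330302090578735
round_seal 0.52 [308. 166. 617. 330.] (78429, array([0.5094, 0.367 ]), array([318.8, 116. ]), 22.1) (78624, array([0.5273, 0.3243]), array([318.9, 207.3]), 22.4) 0.07405417430450509
```

Emit:
{"op": "move_arm", "data": {"claw": [-0.4,-0.4,-0.4,-0.4,-0.4], "linear": [[30,-6,-4],[30,0,0],[25,0,0],[18,0,0],[10,0,0]], "rot": [[0.36,0.15,0],[0,0,0],[0,0,0],[0,0,0],[0,0,0]]}}

```text
time: 4.97
eef_pos: [0.55, 0.297, 0.0457]
eef_rot: [[0.018, -0.346, 0.938], [0.017, 0.938, 0.346], [-1.0, 0.01, 0.023]]
force: [0.2, 1.1, -0.5]
gripper_width: 0.693
```

Run:
```python
from h import *
go(.5433,.2906,.025,20)
```

```text
t 4.97 pos [0.55   0.297  0.0457] yaw 20.2 w 0.693 F [ 0.2  1.1 -0.5]
shift now-frame [20.4 -3.9 -9. ] target-frame [20.7 -3.8 -8.5] rot [ 0.04  0.22 -0.09] q [-0.65  0.79  0.2   1.7  -0.25  0.65  0.05]
```

Emit:
{"op": "move_arm", "data": {"claw": [-0.4,-0.4,-0.4,-0.4], "linear": [[0,-4,-9],[10,0,0],[10,0,0],[0,0,0]], "rot": [[0,0.22,-0.1],[0,0,0],[0,0,0],[0,0,0]]}}

```text
time: 5.3
eef_pos: [0.5439, 0.2918, 0.029]
eef_rot: [[0.004, -0.349, 0.937], [0.002, 0.937, 0.349], [-1.0, 0.0, 0.004]]
force: [-0.4, -0.8, -0.0]
gripper_width: 0.704
```

Run:
```python
from h import *
go(.5433,.2906,.025,20)
```

```text
t 5.3 pos [0.5439 0.2918 0.029 ] yaw 20.4 w 0.704 F [-0.4 -0.8 -0. ]
shift now-frame [ 4.  -0.9 -1. ] target-frame [ 4.  -0.9 -1. ] rot [ 0.07  0.04 -0.  ] q [-0.65  0.82  0.2   1.71 -0.25  0.63  0.05]
```

Emit:
{"op": "move_arm", "data": {"claw": [0,0.6,1,1,1], "linear": [[2,-1,-1],[0,0,0],[0,0,0],[0,0,0],[0,0,0]], "rot": [[0,0,0],[0,0,0],[0,0,0],[0,0,0],[0,0,0]], "newtons": 30}}

```text
time: 5.72
eef_pos: [0.5447, 0.2911, 0.0291]
eef_rot: [[0.007, -0.349, 0.937], [0.004, 0.937, 0.349], [-1.0, 0.001, 0.008]]
force: [0.5, 0.0, -1.4]
gripper_width: 0.32
```

Emit:
{"op": "move_arm", "data": {"claw": [1,1,1,1,1], "linear": [[0,0,0],[0,0,0],[-10,0,0],[-25,0,0],[-35,0,0]], "rot": [[0,0,0],[0,0,0],[0,0,0],[0,0,0],[0,0,0]]}}

```text
time: 6.13
eef_pos: [0.5384, 0.2883, 0.0938]
eef_rot: [[-0.009, -0.349, 0.937], [-0.005, 0.937, 0.349], [-1.0, -0.002, -0.011]]
force: [-0.1, -0.2, -1.6]
gripper_width: 0.323
```

Run:
```python
from h import *
go(.5433,.2906,.25,-13)
f=cam("scene")
for sc,r,P in find("scene","square_seal",f): print(sc,np.round(r),np.percentile(P,[2,50,98],axis=0).round(3).tolist())
```

```text
t 6.13 pos [0.5384 0.2883 0.0938] yaw 20.4 w 0.323 F [-0.1 -0.2 -1.6]
shift now-frame [-156.2    0.2    3.7] target-frame [-156.2    3.4    4.3] rot [ 5.57 -0.09  0.04] q [-0.67  0.72  0.23  1.68 -0.22  0.77  0.03]
0.59 [400. 290.  18.  24.] [[0.525, 0.292, 0.078], [0.539, 0.303, 0.097], [0.548, 0.309, 0.125]]
```

Emit:
{"op": "move_arm", "data": {"claw": [1,1,1,1,1], "linear": [[-36,0,0],[-38,0,0],[-38,0,0],[-35,0,0],[-25,-10,0]], "rot": [[0.7,0,0],[1,0,0],[1,0,0],[1,0,0],[1,0,0]]}}

```text
time: 6.65
eef_pos: [0.5376, 0.2809, 0.2739]
eef_rot: [[-0.009, 0.153, 0.988], [-0.001, 0.988, -0.153], [-1.0, -0.002, -0.009]]
force: [0.3, 1.1, -1.2]
gripper_width: 0.323
```

Emit:
{"op": "move_arm", "data": {"claw": [1,1,1,1,1], "linear": [[0,-25,3],[0,-35,5],[0,-35,5],[0,-35,5],[0,-35,5]], "rot": [[0.8,0,0],[0,0,0],[0,0,0],[0,0,0],[0,0,0]]}}

```text
time: 7.07
eef_pos: [0.5251, 0.1214, 0.2816]
eef_rot: [[0.008, 0.224, 0.975], [0.014, 0.975, -0.224], [-1.0, 0.015, 0.005]]
force: [1.5, 0.1, -0.8]
gripper_width: 0.324
```

Run:
```python
from h import *
go(.51,-.14,.27,-13)
```

```text
t 7.07 pos [0.5251 0.1214 0.2816] yaw -12.9 w 0.324 F [ 1.5  0.1 -0.8]
shift now-frame [   7.9 -258.3   43.7] target-frame [  11.6 -258.1   44.1] rot [ 0.01  0.05 -0.15] q [-0.59  0.42  0.49  1.69 -0.23  1.08 -0.25]
```

Emit:
{"op": "move_arm", "data": {"claw": [1,1,1,1,1], "linear": [[0,-36,6],[0,-36,6],[0,-36,6],[0,-36,6],[0,-36,6]], "rot": [[0,0,-0.15],[0,0,0],[0,0,0],[0,0,0],[0,0,0]]}}

```text
time: 7.48
eef_pos: [0.5099, -0.0679, 0.2821]
eef_rot: [[0.004, 0.221, 0.975], [0.001, 0.975, -0.221], [-1.0, 0.002, 0.004]]
force: [0.9, 0.0, -1.2]
gripper_width: 0.322
```

Emit:
{"op": "move_arm", "data": {"claw": [1,1,1,1,1], "linear": [[0,-36,6],[0,-25,5],[0,-14,2],[0,0,0],[0,0,0]], "rot": [[0,0,0],[0,0,0],[0,0,0],[0,0,0],[0,0,0]]}}

```text
time: 7.9
eef_pos: [0.5, -0.1595, 0.2837]
eef_rot: [[0.005, 0.24, 0.971], [-0.004, 0.971, -0.24], [-1.0, -0.003, 0.005]]
force: [-0.2, 0.3, -2.0]
gripper_width: 0.32
```

Run:
```python
from h import *
go(.51,-.14,.27,-13)
f=cam("wrist");cv2.imwrite("pics/w2.png",f["img"])
for sc,r,P in find("wrist","tote",f): print("tote",round(sc,2),np.round(r),rect(P,.026,.038),rect(P,.12,.158))
for sc,r,P in find("wrist","tote_handle",f): print("h",round(sc,2),np.round(r),rect(P,.14,.158))
for sc,r,P in find("wrist","square_seal",f): print("sq",round(sc,2),np.round(r),np.percentile(P,[2,50,98],axis=0).round(3).tolist())
```

```text
t 7.9 pos [ 0.5    -0.1595  0.2837] yaw -13.9 w 0.32 F [-0.2  0.3 -2. ]
shift now-frame [13.6 21.3  5. ] target-frame [13.7 21.2  5.4] rot [-0.15  0.05  0.03] q [-0.11  0.4   0.55  1.72 -0.23  1.08  0.27]
tote 0.98 [346. 244. 154. 194.] (2763, array([ 0.5118, -0.1919]), array([168.9, 130.7]), 77.5) (867, array([ 0.551 , -0.2429]), array([23. , 33.3]), 33.1)
h 0.61 [350. 296. 146.  88.] (571, array([ 0.5534, -0.2463]), array([16.7, 28.3]), 12.5)
h 0.55 [576. 150. 121. 166.] (0, array([nan, nan]), array([0., 0.]), 0.0)
sq 0.92 [323. 330.  85. 127.] [[0.487, -0.168, 0.267], [0.502, -0.15, 0.312], [0.515, -0.144, 0.323]]
  return _methods._mean(a, axis=axis, dtype=dtype,
  ret = um.true_divide(
```

View pics/w2.png

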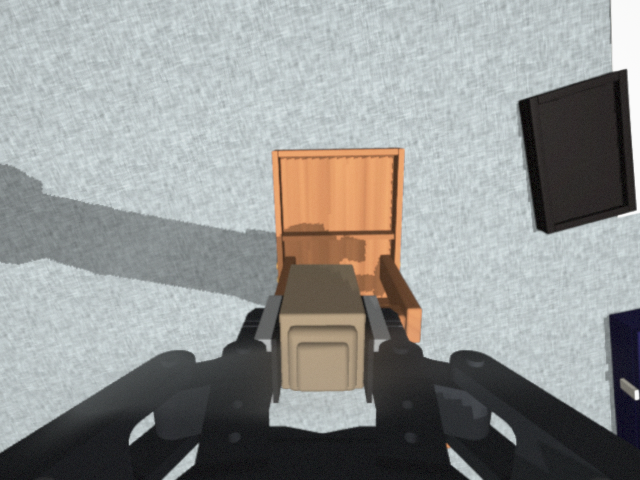

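Emit:
{"op": "move_arm", "data": {"claw": [1,1,1,1,1], "linear": [[5,9,18],[30,0,0],[36,0,0],[30,0,0],[15,0,0]], "rot": [[-0.2,0,0],[0,0,0],[0,0,0],[0,0,0],[0,0,0]]}}

```text
time: 8.52
eef_pos: [0.53, -0.1442, 0.1689]
eef_rot: [[0.021, 0.197, 0.98], [-0.002, 0.98, -0.197], [-1.0, 0.002, 0.021]]
force: [-0.5, 0.4, -1.5]
gripper_width: 0.322
```

Run:
```python
from h import *
go(.520,-.155,.032,-12.5)
f=cam("wrist")
for sc,r,P in find("wrist","tote",f): print("tote",round(sc,2),np.round(r),rect(P,.026,.038))
```

```text
t 8.52 pos [ 0.53   -0.1442  0.1689] yaw -11.4 w 0.322 F [-0.5  0.4 -1.5]
shift now-frame [136.7 -12.9 -10.5] target-frame [136.9 -12.7  -7.4] rot [ 0.19  0.2  -0.02] q [-0.08  0.56  0.47  1.82 -0.34  0.82  0.36]
tote 0.69 [290. 324. 219. 291.] (4150, array([ 0.5073, -0.2071]), array([200.9, 128.7]), 77.0)
tote 0.32 [323. 329.  88. 121.] (0, array([nan, nan]), array([0., 0.]), 0.0)
  return _methods._mean(a, axis=axis, dtype=dtype,
  ret = um.true_divide(
```

Emit:
{"op": "move_arm", "data": {"claw": [1,1,1,1,1], "linear": [[20,-13,-7],[30,0,0],[30,0,0],[18,0,0],[8,0,0]], "rot": [[0.2,0.2,0],[0,0,0],[0,0,0],[0,0,0],[0,0,0]]}}

```text
time: 9.03
eef_pos: [0.5314, -0.1527, 0.0683]
eef_rot: [[0.018, 0.207, 0.978], [-0.0, 0.978, -0.207], [-1.0, 0.004, 0.018]]
force: [0.1, 0.8, -1.1]
gripper_width: 0.323
```

Run:
```python
from h import *
go(.5195,-.155,.032,-12.8)
```

```text
t 9.03 pos [ 0.5314 -0.1527  0.0683] yaw -12.0 w 0.323 F [ 0.1  0.8 -1.1]
shift now-frame [ 36.1  -4.9 -11.8] target-frame [ 36.3  -4.9 -11.1] rot [ 0.14  0.17 -0.04] q [ 0.01  0.7   0.37  1.9  -0.44  0.6   0.45]
```

Emit:
{"op": "move_arm", "data": {"claw": [1,1,1,1,1], "linear": [[0,-5,-11],[0,0,-1],[9,0,-1],[9,0,0],[6,0,0]], "rot": [[0.14,0.2,0],[0,0,0],[0,0,0],[0,0,0],[0,0,0]]}}

```text
time: 9.45
eef_pos: [0.5217, -0.1548, 0.0483]
eef_rot: [[0.007, 0.219, 0.976], [0.002, 0.976, -0.22], [-1.0, 0.004, 0.007]]
force: [-0.8, 0.2, -1.0]
gripper_width: 0.32
```

Run:
```python
from h import *
go(.5195,-.155,.032,-12.8)
```

```text
t 9.45 pos [ 0.5217 -0.1548  0.0483] yaw -12.7 w 0.32 F [-0.8  0.2 -1. ]
shift now-frame [16.3 -0.7 -2.2] target-frame [16.3 -0.7 -2.1] rot [ 0.02  0.06 -0.04] q [ 0.02  0.73  0.36  1.92 -0.46  0.56  0.47]
```

Emit:
{"op": "move_arm", "data": {"claw": [1,1,1,1,1], "linear": [[6,-1,-2],[6,0,0],[4,0,0],[2,0,0],[1,0,0]], "rot": [[0,0.1,-0.05],[0,0,0],[0,0,0],[0,0,0],[0,0,0]]}}

```text
time: 9.87
eef_pos: [0.5199, -0.1555, 0.0305]
eef_rot: [[-0.004, 0.219, 0.976], [0.001, 0.976, -0.219], [-1.0, 0.001, -0.004]]
force: [-2.1, 0.1, 7.9]
gripper_width: 0.321
```

Run:
```python
from h import *
go(.5195,-.155,.032,-12.8)
```

```text
t 9.87 pos [ 0.5199 -0.1555  0.0305] yaw -12.7 w 0.321 F [-2.1  0.1  7.9]
shift now-frame [-1.5  0.3 -0.5] target-frame [-1.5  0.3 -0.5] rot [ 0.02 -0.04 -0.01] q [ 0.03  0.76  0.34  1.93 -0.47  0.54  0.47]
```

Emit:
{"op": "move_arm", "data": {"claw": [0.1,0,0,0,0], "linear": [[-1,0,0],[0,0,0],[0,0,0],[-12,0,0],[-30,0,0]], "rot": [[0,0,0],[0,0,0],[0,0,0],[0,0,0],[0,0,0]]}}

```text
time: 10.28
eef_pos: [0.5176, -0.1546, 0.07]
eef_rot: [[-0.012, 0.22, 0.975], [0.004, 0.976, -0.22], [-1.0, 0.001, -0.012]]
force: [-0.3, 0.2, 0.2]
gripper_width: 0.499
```

Emit:
{"op": "move_arm", "data": {"claw": [-0.4,-0.4,-0.4,-0.4,-0.4], "linear": [[-36,0,0],[-36,0,0],[-36,0,0],[-20,25,-5],[0,36,-6]], "rot": [[0,0,0],[0,0,0],[0,0,0],[0,0,0],[0,0,0]]}}

```text
time: 10.7
eef_pos: [0.5229, -0.1032, 0.2072]
eef_rot: [[-0.006, 0.236, 0.972], [-0.006, 0.972, -0.236], [-1.0, -0.007, -0.004]]
force: [-0.0, 0.2, -1.1]
gripper_width: 0.703
```

Run:
```python
from h import *
go(.4528,.2935,.2,-0)
f=cam("scene")
for q in ["square_seal","round_seal"]:
  for sc,r,P in find("scene",q,f): print(q,sc,np.round(r),np.percentile(P,[2,50,98],axis=0).round(3).tolist())
for sc,r,P in find("scene","tote",f)[:1]: print(rect(P,.026,.038))
for sc,r,P in find("scene","tote_handle",f)[:1]: print(rect(P,.14,.158))
```

```text
t 10.7 pos [ 0.5229 -0.1032  0.2072] yaw -13.7 w 0.703 F [-0.   0.2 -1.1]
shift now-frame [   5.4  368.9 -161.9] target-frame [  7.2 396.7 -70.1] rot [-2.28 -0.05  0.06] q [-0.2   0.5   0.52  1.8  -0.3   0.92  0.22]
square_seal 0.84 [287. 208.  15.  23.] [[0.51, -0.16, 0.016], [0.524, -0.143, 0.046], [0.534, -0.137, 0.071]]
round_seal 0.55 [422. 290.  12.  19.] [[0.445, 0.287, 0.01], [0.458, 0.3, 0.046], [0.466, 0.308, 0.064]]
round_seal 0.47 [208. 248.  57.  50.] [[0.723, -0.239, 0.011], [0.765, -0.168, 0.018], [0.808, -0.103, 0.027]]
round_seal 0.46 [473. 335. 230. 199.] [[0.353, 0.25, 0.004], [0.535, 0.54, 0.076], [0.659, 0.608, 0.289]]
(551, array([ 0.4997, -0.2326]), array([264.9, 132.5]), 76.1)
(180, array([ 0.5016, -0.2282]), array([ 25.8, 114.6]), 77.3)
```

Emit:
{"op": "move_arm", "data": {"claw": [-0.4,-0.4,-0.4,-0.4,-0.4], "linear": [[0,35,-15],[0,35,-15],[0,35,-15],[0,35,-15],[0,35,-15]], "rot": [[0,0,0],[0,0,0],[0,0,0],[0,0,0],[0,0,0]]}}

```text
time: 11.37
eef_pos: [0.4896, 0.0717, 0.1989]
eef_rot: [[-0.016, 0.268, 0.963], [-0.018, 0.963, -0.268], [-1.0, -0.021, -0.011]]
force: [0.7, 0.1, 0.4]
gripper_width: 0.706
```

Emit:
{"op": "move_arm", "data": {"claw": [-0.4,-0.4,-0.4,-0.4,-0.4], "linear": [[0,35,-15],[0,35,-15],[0,35,-15],[0,35,-15],[0,20,-8]], "rot": [[0,0,0],[0,0,0],[0,0,0],[0,0,0],[0,0,0]]}}

```text
time: 11.78
eef_pos: [0.4666, 0.2467, 0.1925]
eef_rot: [[-0.02, 0.279, 0.96], [-0.023, 0.96, -0.279], [-1.0, -0.028, -0.013]]
force: [-0.3, 1.1, 0.4]
gripper_width: 0.703
```

Run:
```python
from h import *
go(.4528,.2935,.027,3)
```

```text
t 11.78 pos [0.4666 0.2467 0.1925] yaw -16.2 w 0.703 F [-0.3  1.1  0.4]
shift now-frame [164.6  45.7 -24.2] target-frame [165.5  47.4 -11.3] rot [-3.2  -0.16  0.24] q [-0.88  0.53  0.53  1.82 -0.31  0.91 -0.49]
```

Emit:
{"op": "move_arm", "data": {"claw": [-0.4,-0.4,-0.4,-0.4,-0.4], "linear": [[15,20,-9],[20,20,-6],[20,6,0],[20,0,0],[10,0,0]], "rot": [[-1,-0.16,0.25],[-1,0,0],[-0.7,0,0],[0,0,0],[0,0,0]]}}

```text
time: 12.2
eef_pos: [0.4648, 0.2999, 0.1025]
eef_rot: [[0.008, -0.017, 1.0], [0.0, 1.0, 0.017], [-1.0, 0.0, 0.008]]
force: [-0.3, -1.2, 0.1]
gripper_width: 0.701
```

Run:
```python
from h import *
go(.4528,.2935,.027,0)
f=cam("wrist")
for sc,r,P in find("wrist","round_seal",f)[:2]: print(round(sc,2),np.round(r),rect(P,.04,.075))
```

```text
t 12.2 pos [0.4648 0.2999 0.1025] yaw 1.0 w 0.701 F [-0.3 -1.2  0.1]
shift now-frame [ 75.4  -6.3 -12.7] target-frame [ 75.5  -6.4 -12. ] rot [ 0.16  0.08 -0.  ] q [-0.85  0.65  0.37  1.86 -0.35  0.68 -0.26]
0.57 [295. 275.  54.  74.] (2383, array([0.4519, 0.2941]), array([25.5, 27.5]), 56.7)
```

Emit:
{"op": "move_arm", "data": {"claw": [-0.4,-0.4,-0.4,-0.4,-0.4], "linear": [[0,-6,-13],[15,0,0],[20,0,0],[20,0,0],[10,0,0]], "rot": [[0,0.2,0],[0,0,0],[0,0,0],[0,0,0],[0,0,0]]}}

```text
time: 12.72
eef_pos: [0.4603, 0.2878, 0.0428]
eef_rot: [[0.001, -0.001, 1.0], [0.002, 1.0, 0.001], [-1.0, 0.002, 0.001]]
force: [-0.2, 0.1, -0.4]
gripper_width: 0.699
```

Run:
```python
from h import *
go(.4525,.2937,.027,0)
```

```text
t 12.72 pos [0.4603 0.2878 0.0428] yaw 0.1 w 0.699 F [-0.2  0.1 -0.4]
shift now-frame [15.8  5.9 -7.8] target-frame [15.8  5.9 -7.8] rot [ 0.01  0.01 -0.02] q [-0.8   0.73  0.31  1.92 -0.41  0.55 -0.21]
```

Emit:
{"op": "move_arm", "data": {"claw": [-0.4,-0.4,-0.4,-0.4,-0.4], "linear": [[0,6,-8],[9,0,0],[7,0,0],[0,0,0],[0,0,0]], "rot": [[0,0,0],[0,0,0],[0,0,0],[0,0,0],[0,0,0]]}}

```text
time: 13.13
eef_pos: [0.4545, 0.2928, 0.0275]
eef_rot: [[0.004, 0.003, 1.0], [0.002, 1.0, -0.003], [-1.0, 0.002, 0.004]]
force: [-0.1, -0.6, -0.5]
gripper_width: 0.703
```

Run:
```python
from h import *
go(.4525,.2937,.027,0)
```

```text
t 13.13 pos [0.4545 0.2928 0.0275] yaw -0.2 w 0.703 F [-0.1 -0.6 -0.5]
shift now-frame [ 0.5  0.9 -2. ] target-frame [ 0.5  0.9 -2. ] rot [-0.03  0.04 -0.02] q [-0.8   0.75  0.3   1.94 -0.42  0.5  -0.21]
```

Emit:
{"op": "move_arm", "data": {"claw": [0,0.6,1,1,1], "linear": [[0,1,-2],[0,0,0],[0,0,0],[0,0,0],[0,0,0]], "rot": [[0,0,0],[0,0,0],[0,0,0],[0,0,0],[0,0,0]], "newtons": 30}}

```text
time: 13.55
eef_pos: [0.4532, 0.2947, 0.0293]
eef_rot: [[0.007, 0.003, 1.0], [0.004, 1.0, -0.003], [-1.0, 0.004, 0.007]]
force: [-1.8, 0.2, -0.9]
gripper_width: 0.337
```

Emit:
{"op": "move_arm", "data": {"claw": [1,1,1,1,1], "linear": [[0,0,0],[0,0,0],[-10,0,0],[-25,0,0],[-35,0,0]], "rot": [[0,0,0],[0,0,0],[0,0,0],[0,0,0],[0,0,0]]}}

```text
time: 13.97
eef_pos: [0.4481, 0.2917, 0.0957]
eef_rot: [[-0.007, 0.004, 1.0], [-0.005, 1.0, -0.004], [-1.0, -0.005, -0.007]]
force: [0.8, 1.1, -1.4]
gripper_width: 0.34
```

Emit:
{"op": "move_arm", "data": {"claw": [1,1,1,1,1], "linear": [[-36,0,0],[-38,0,0],[-38,0,0],[-36,0,0],[-20,0,0]], "rot": [[0.5,0,0],[0.5,0,0],[0.5,0,0],[0.5,0,0],[0.2,0,0]]}}

```text
time: 14.38
eef_pos: [0.448, 0.2904, 0.2758]
eef_rot: [[-0.007, 0.245, 0.969], [-0.004, 0.969, -0.245], [-1.0, -0.006, -0.006]]
force: [0.2, -0.1, -0.3]
gripper_width: 0.341
```

Run:
```python
from h import *
go(.484,-.317,.29,-12.8)
```

```text
t 14.38 pos [0.448  0.2904 0.2758] yaw -14.2 w 0.341 F [ 0.2 -0.1 -0.3]
shift now-frame [ -11.8 -580.1  183.7] target-frame [ -14.2 -584.4  169.6] rot [-0.23 -0.06  0.06] q [-1.    0.44  0.58  1.7  -0.26  1.09 -0.59]
```

Emit:
{"op": "move_arm", "data": {"claw": [1,1,1,1,1], "linear": [[0,-25,7],[-2,-35,11],[-2,-35,11],[-2,-35,11],[-2,-35,11]], "rot": [[-0.2,0,0],[0,0,0],[0,0,0],[0,0,0],[0,0,0]]}}

```text
time: 14.8
eef_pos: [0.4621, 0.125, 0.2929]
eef_rot: [[0.007, 0.202, 0.979], [0.012, 0.979, -0.202], [-1.0, 0.013, 0.004]]
force: [1.1, -0.0, -1.6]
gripper_width: 0.341
```

Emit:
{"op": "move_arm", "data": {"claw": [1,1,1,1,1], "linear": [[0,-35,11],[0,-35,11],[0,-35,11],[0,-35,11],[0,-35,11]], "rot": [[0,0,0],[0,0,0],[0,0,0],[0,0,0],[0,0,0]]}}

```text
time: 15.22
eef_pos: [0.4775, -0.0668, 0.2948]
eef_rot: [[0.011, 0.202, 0.979], [0.017, 0.979, -0.202], [-1.0, 0.018, 0.007]]
force: [1.4, -0.3, -1.9]
gripper_width: 0.339
```

Run:
```python
from h import *
go(.484,-.317,.29,-12.8)
```

```text
t 15.22 pos [ 0.4775 -0.0668  0.2948] yaw -11.7 w 0.339 F [ 1.4 -0.3 -1.9]
shift now-frame [   0.8 -243.8   56.9] target-frame [   4.8 -242.6   61.7] rot [ 0.19  0.07 -0.18] q [-0.38  0.33  0.66  1.81 -0.25  1.07  0.17]
```

Emit:
{"op": "move_arm", "data": {"claw": [1,1,1,1,1], "linear": [[0,-35,8],[0,-35,8],[0,-35,8],[0,-35,8],[0,-35,8]], "rot": [[0.2,0,-0.18],[0,0,0],[0,0,0],[0,0,0],[0,0,0]]}}

```text
time: 15.63
eef_pos: [0.4745, -0.255, 0.2976]
eef_rot: [[0.009, 0.225, 0.974], [0.0, 0.974, -0.225], [-1.0, 0.002, 0.009]]
force: [1.4, 0.6, -0.8]
gripper_width: 0.338
```

Emit:
{"op": "move_arm", "data": {"claw": [1,1,1,1], "linear": [[0,-30,8],[0,-10,2],[0,0,0],[0,0,0]], "rot": [[0,0,0],[0,0,0],[0,0,0],[0,0,0]]}}

```text
time: 15.97
eef_pos: [0.4687, -0.3089, 0.2999]
eef_rot: [[0.007, 0.243, 0.97], [-0.007, 0.97, -0.243], [-1.0, -0.005, 0.009]]
force: [-0.0, 0.4, 0.3]
gripper_width: 0.339
```

Run:
```python
from h import *
go(.484,-.317,.032,-12.8)
fs=cam("side")
for sc,r,P in find("side","tote",fs)[:1]: print("side tote",rect(P,.026,.038))
f=cam("wrist");cv2.imwrite("pics/w3.png",f["img"])
for sc,r,P in find("wrist","tote",f)[:2]: print("tote",round(sc,2),np.round(r),rect(P,.026,.038),rect(P,.135,.158))
for sc,r,P in find("wrist","round_seal",f)[:2]: print("round",round(sc,2),np.round(r),np.percentile(P,[2,50,98],axis=0).round(3).tolist())
```

```text
t 15.97 pos [ 0.4687 -0.3089  0.2999] yaw -14.1 w 0.339 F [-0.   0.4  0.3]
shift now-frame [268.1  -2.9  14.5] target-frame [267.9  -4.5  16.8] rot [-0.21  0.08  0.05] q [ 0.11  0.47  0.68  1.6  -0.32  1.17  0.61]
side tote (680, array([ 0.4977, -0.2385]), array([260.4, 130. ]), 77.4)
tote 0.6 [339. 126. 173. 253.] (4056, array([ 0.4985, -0.2462]), array([240.8, 129.3]), 76.9) (4831, array([ 0.5004, -0.2365]), array([ 29.1, 116.2]), 77.2)
round 0.65 [322. 329.  84. 121.] [[0.458, -0.317, 0.282], [0.471, -0.301, 0.327], [0.483, -0.295, 0.332]]
```

View pics/w3.png

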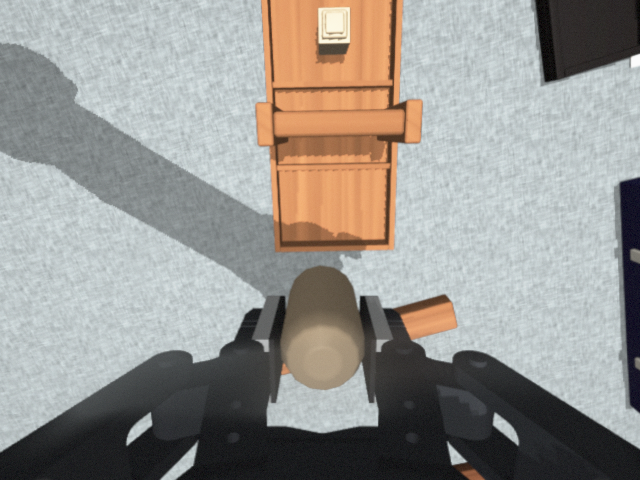

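Emit:
{"op": "move_arm", "data": {"claw": [1,1,1,1,1], "linear": [[0,-2,7],[0,0,7],[0,0,0],[0,0,0],[0,0,0]], "rot": [[1,0,0],[1,0,0],[1,0,0],[1,0,0],[1,0,0]]}}

```text
time: 16.63
eef_pos: [0.4866, -0.3047, 0.3002]
eef_rot: [[0.01, 0.699, 0.715], [0.0, 0.715, -0.699], [-1.0, 0.007, 0.007]]
force: [0.1, 0.3, -1.9]
gripper_width: 0.338
```

Emit:
{"op": "move_arm", "data": {"claw": [1,1,1,1,1], "linear": [[0,0,0],[0,0,0],[0,0,0],[0,0,0],[0,0,0]], "rot": [[1,0,0],[1,0,0],[1,0,0],[1,0,0],[1,0,0]]}}

```text
time: 17.05
eef_pos: [0.4904, -0.2959, 0.2998]
eef_rot: [[0.012, 0.966, 0.258], [0.006, 0.258, -0.966], [-1.0, 0.013, -0.003]]
force: [-0.5, 1.4, -1.4]
gripper_width: 0.338
```

Emit:
{"op": "move_arm", "data": {"claw": [1,1,1,1,1], "linear": [[5,0,0],[15,0,0],[15,0,0],[20,0,0],[20,0,0]], "rot": [[1,0,0],[1,0,0],[1,0,0],[0.8,0,0],[0,0,0]]}}

```text
time: 17.47
eef_pos: [0.4979, -0.2893, 0.2269]
eef_rot: [[0.023, 0.989, -0.146], [0.005, -0.146, -0.989], [-1.0, 0.022, -0.009]]
force: [0.8, 0.5, -0.9]
gripper_width: 0.34
```

Run:
```python
from h import *
go(.482,-.3176,.032,-102.9)
```

```text
t 17.47 pos [ 0.4979 -0.2893  0.2269] yaw -98.4 w 0.34 F [ 0.8  0.5 -0.9]
shift now-frame [194.3 -15.8  32. ] target-frame [194.9  -9.1  31.2] rot [ 0.75 -0.09 -0.2 ] q [-0.09  0.68  1.02  1.68 -0.66  1.14 -0.59]
```

Emit:
{"op": "move_arm", "data": {"claw": [1,1,1,1,1], "linear": [[0,-7,16],[0,-5,16],[25,0,0],[30,0,0],[30,0,0]], "rot": [[0.75,-0.1,-0.2],[0,0,0],[0,0,0],[0,0,0],[0,0,0]]}}

```text
time: 17.88
eef_pos: [0.4863, -0.3114, 0.1393]
eef_rot: [[0.005, 0.978, -0.21], [0.001, -0.21, -0.978], [-1.0, 0.005, -0.002]]
force: [-0.2, -0.0, -0.6]
gripper_width: 0.339
```

Run:
```python
from h import *
go(.482,-.3176,.032,-102.9)
```

```text
t 17.88 pos [ 0.4863 -0.3114  0.1393] yaw -102.1 w 0.339 F [-0.2 -0.  -0.6]
shift now-frame [107.2  -3.3   7.2] target-frame [107.3  -2.8   7. ] rot [ 0.13 -0.02 -0.04] q [-0.01  0.79  0.95  1.77 -0.77  1.   -0.53]
```

Emit:
{"op": "move_arm", "data": {"claw": [1,1,1,1,1], "linear": [[10,-3,7],[25,0,0],[25,0,0],[10,0,0],[0,0,0]], "rot": [[0.13,0,0],[0,0,0],[0,0,0],[0,0,0],[0,0,0]]}}

```text
time: 18.3
eef_pos: [0.4836, -0.3106, 0.0627]
eef_rot: [[0.001, 0.976, -0.216], [0.01, -0.216, -0.976], [-1.0, -0.001, -0.009]]
force: [-1.3, -0.1, -0.6]
gripper_width: 0.34
```

Run:
```python
from h import *
go(.482,-.3176,.032,-102.9)
```

```text
t 18.3 pos [ 0.4836 -0.3106  0.0627] yaw -102.5 w 0.34 F [-1.3 -0.1 -0.6]
shift now-frame [30.6 -0.   7.5] target-frame [30.7  0.   7.2] rot [ 0.07 -0.09  0.01] q [ 0.05  0.88  0.86  1.83 -0.88  0.87 -0.44]
```

Emit:
{"op": "move_arm", "data": {"claw": [1,1,1,1,1], "linear": [[0,0,7],[8,0,1],[8,0,0],[7,0,0],[3,0,0]], "rot": [[0,-0.1,0],[0,0,0],[0,0,0],[0,0,0],[0,0,0]]}}

```text
time: 18.72
eef_pos: [0.4851, -0.3221, 0.0405]
eef_rot: [[0.007, 0.977, -0.214], [-0.008, -0.214, -0.977], [-1.0, 0.008, 0.007]]
force: [0.4, 0.7, -0.2]
gripper_width: 0.339
```

Run:
```python
from h import *
go(.482,-.3176,.032,-102.9)
```

```text
t 18.72 pos [ 0.4851 -0.3221  0.0405] yaw -102.4 w 0.339 F [ 0.4  0.7 -0.2]
shift now-frame [ 8.5 -4.1 -3.8] target-frame [ 8.5 -4.  -3.7] rot [ 0.09  0.06 -0.08] q [ 0.07  0.91  0.83  1.83 -0.92  0.82 -0.41]
```

Emit:
{"op": "move_arm", "data": {"claw": [1,1,1,1,1], "linear": [[2,-4,-4],[4,0,0],[2,0,0],[1,0,0],[1,0,0]], "rot": [[0,0.06,-0.08],[0,0,0],[0,0,0],[0,0,0],[0,0,0]]}}

```text
time: 19.13
eef_pos: [0.4819, -0.3169, 0.0307]
eef_rot: [[0.0, 0.977, -0.214], [0.001, -0.214, -0.977], [-1.0, 0.0, -0.001]]
force: [-1.4, 3.3, 12.5]
gripper_width: 0.338
```

Run:
```python
from h import *
go(.482,-.3176,.032,-102.9)
```

```text
t 19.13 pos [ 0.4819 -0.3169  0.0307] yaw -102.4 w 0.338 F [-1.4  3.3 12.5]
shift now-frame [-1.3  0.2  0.7] target-frame [-1.3  0.2  0.7] rot [ 0.09 -0.01 -0.  ] q [ 0.07  0.92  0.82  1.84 -0.93  0.82 -0.4 ]
```

Emit:
{"op": "move_arm", "data": {"claw": [0.15,0.08,0.05,0.05,0.05], "linear": [[-1,0,0],[0,0,0],[0,0,0],[-12,0,0],[-25,0,0]], "rot": [[0,0,0],[0,0,0],[0,0,0],[0,0,0],[0,0,0]]}}

```text
time: 19.55
eef_pos: [0.4805, -0.3152, 0.0672]
eef_rot: [[-0.005, 0.977, -0.214], [0.005, -0.214, -0.977], [-1.0, -0.006, -0.004]]
force: [0.6, 0.5, -0.2]
gripper_width: 0.477
```

Emit:
{"op": "move_arm", "data": {"claw": [0.05,0.05,0.05,0,0], "linear": [[-36,0,0],[-36,0,0],[-36,0,0],[-36,0,0],[-20,0,0]], "rot": [[0,0,0],[0,0,0],[0,0,0],[0,0,0],[0,0,0]]}}

```text
time: 19.97
eef_pos: [0.4792, -0.3163, 0.241]
eef_rot: [[-0.009, 0.976, -0.218], [0.005, -0.218, -0.976], [-1.0, -0.01, -0.003]]
force: [0.2, -0.5, -0.1]
gripper_width: 0.499
```

Run:
```python
from h import *
go(.5005,-.2367,.23,-102.9)
f=cam("side");cv2.imwrite("pics/s2.png",cv2.resize(f["img"][210:450,270:510],None,fx=2.4,fy=2.4,interpolation=cv2.INTER_CUBIC))
for q in ["square_seal","round_seal"]:
  for sc,r,P in find("side",q,f): print(q,sc,np.round(r),np.percentile(P,[2,50,98],axis=0).round(3).tolist())
for sc,r,P in find("side","tote",f)[:1]: print(rect(P,.026,.038))
for sc,r,P in find("side","tote_handle",f)[:1]: print(rect(P,.14,.158))
```

```text
t 19.97 pos [ 0.4792 -0.3163  0.241 ] yaw -102.6 w 0.499 F [ 0.2 -0.5 -0.1]
shift now-frame [ 11.2   3.5 -82.3] target-frame [ 11.    3.  -82.3] rot [ 0.05 -0.03  0.09] q [-0.05  0.69  1.06  1.65 -0.63  1.2  -0.63]
square_seal 0.74 [306. 239.  23.  17.] [[0.587, 0.103, 0.008], [0.607, 0.123, 0.028], [0.635, 0.153, 0.035]]
square_seal 0.65 [346. 303.  15.  16.] [[0.507, -0.168, 0.023], [0.511, -0.155, 0.064], [0.522, -0.145, 0.071]]
round_seal 0.49 [306. 240.  18.  19.] [[0.587, 0.103, 0.008], [0.607, 0.123, 0.029], [0.635, 0.153, 0.035]]
(234, array([0.4899, 0.3478]), array([290. ,  24.3]), 0.2)
(310, array([ 0.4973, -0.2443]), array([ 25.9, 116. ]), 72.7)
```

View pics/s2.png

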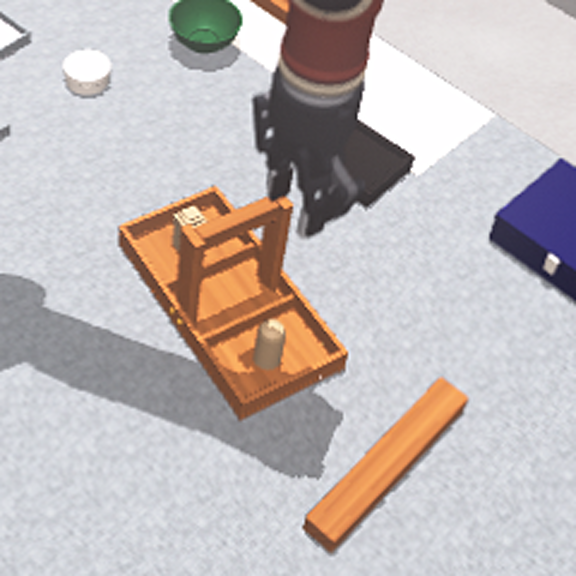

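Emit:
{"op": "move_arm", "data": {"claw": [-0.4,-0.4,-0.4,-0.4], "linear": [[0,3,-28],[0,0,-30],[0,0,-22],[0,0,0]], "rot": [[0,0,0.1],[0,0,0],[0,0,0],[0,0,0]]}}

```text
time: 20.55
eef_pos: [0.496, -0.2332, 0.2301]
eef_rot: [[-0.014, 0.974, -0.224], [0.013, -0.224, -0.974], [-1.0, -0.017, -0.01]]
force: [0.5, 0.9, -0.6]
gripper_width: 0.698
```

Run:
```python
from h import *
go(.5005,-.2367,.119,-102.9)
f=cam("wrist")
for sc,r,P in find("wrist","tote",f)[:2]: print("tote",round(sc,2),np.round(r),rect(P,.026,.038),rect(P,.14,.158))
for sc,r,P in find("wrist","tote_handle",f)[:2]: print("h",round(sc,2),np.round(r),rect(P,.145,.158))
cv2.imwrite("pics/w4.png",f["img"])
```

```text
t 20.55 pos [ 0.496  -0.2332  0.2301] yaw -103.0 w 0.698 F [ 0.5  0.9 -0.6]
shift now-frame [111.    7.    3.5] target-frame [111.1   5.2   2.4] rot [-0.01 -0.09  0.16] q [-0.22  0.67  1.08  1.73 -0.64  1.16 -0.75]
tote 0.69 [329. 232. 314. 210.] (7074, array([ 0.5002, -0.2366]), array([258.6, 129.8]), 77.0) (6624, array([ 0.5012, -0.2369]), array([ 29.5, 117.2]), 77.3)
h 0.81 [328. 231.  55. 208.] (6185, array([ 0.5012, -0.2368]), array([ 28.4, 116.7]), 77.3)
```

View pics/w4.png

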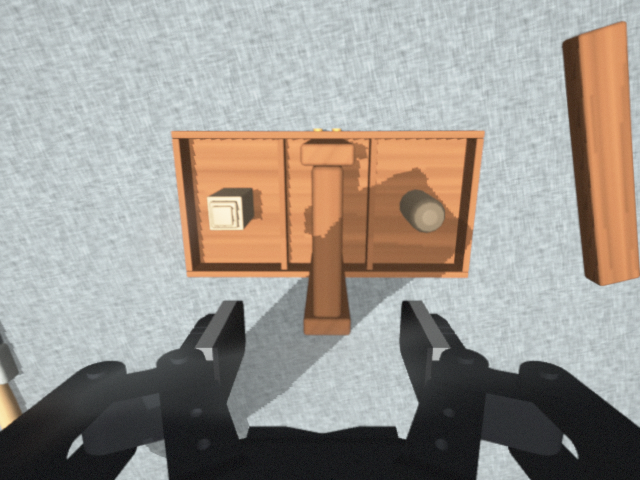

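Emit:
{"op": "move_arm", "data": {"claw": [-0.4,-0.4,-0.4,-0.4,-0.4], "linear": [[0,5,2],[20,0,0],[25,0,0],[20,0,0],[5,0,0]], "rot": [[0,-0.1,0.16],[0,0,0],[0,0,0],[0,0,0],[0,0,0]]}}

```text
time: 21.12
eef_pos: [0.4977, -0.2527, 0.1614]
eef_rot: [[0.008, 0.97, -0.242], [-0.019, -0.241, -0.97], [-1.0, 0.012, 0.017]]
force: [-0.2, 0.5, -0.5]
gripper_width: 0.705
```

Run:
```python
from h import *
go(.5006,-.2367,.119,-102.9)
```

```text
t 21.12 pos [ 0.4977 -0.2527  0.1614] yaw -104.0 w 0.705 F [-0.2  0.5 -0.5]
shift now-frame [ 42.2  -1.6 -17. ] target-frame [ 42.4  -0.8 -16.3] rot [-0.18  0.16 -0.11] q [-0.16  0.75  1.01  1.81 -0.75  1.   -0.66]
```

Emit:
{"op": "move_arm", "data": {"claw": [-0.4,-0.4,-0.4,-0.4,-0.4], "linear": [[0,-1,-16],[8,0,-1],[8,0,0],[6,0,0],[0,0,0]], "rot": [[-0.15,0.15,-0.1],[0,0,0],[0,0,0],[0,0,0],[0,0,0]]}}

```text
time: 21.53
eef_pos: [0.5011, -0.238, 0.1388]
eef_rot: [[0.002, 0.973, -0.229], [-0.003, -0.229, -0.973], [-1.0, 0.003, 0.002]]
force: [0.1, 0.5, 0.1]
gripper_width: 0.703
```

Run:
```python
from h import *
go(.5006,-.2367,.119,-102.9)
```

```text
t 21.53 pos [ 0.5011 -0.238   0.1388] yaw -103.2 w 0.703 F [0.1 0.5 0.1]
shift now-frame [19.8 -0.8 -1.2] target-frame [19.8 -0.7 -1.2] rot [-0.06  0.02 -0.03] q [-0.16  0.77  0.98  1.83 -0.78  0.97 -0.64]
```

Emit:
{"op": "move_arm", "data": {"claw": [-0.4,-0.4,-0.4,-0.4,-0.4], "linear": [[6,-1,-1],[8,0,0],[6,0,0],[0,0,0],[0,0,0]], "rot": [[-0.05,0,0],[0,0,0],[0,0,0],[0,0,0],[0,0,0]]}}

```text
time: 21.95
eef_pos: [0.5009, -0.2375, 0.1177]
eef_rot: [[0.004, 0.975, -0.223], [-0.004, -0.223, -0.975], [-1.0, 0.005, 0.003]]
force: [-0.4, 0.7, 0.2]
gripper_width: 0.703
```

Run:
```python
from h import *
go(.5006,-.2367,.119,-102.9)
```

```text
t 21.95 pos [ 0.5009 -0.2375  0.1177] yaw -102.9 w 0.703 F [-0.4  0.7  0.2]
shift now-frame [-1.3 -0.4 -0.7] target-frame [-1.3 -0.4 -0.7] rot [ 0.    0.03 -0.05] q [-0.15  0.8   0.95  1.86 -0.81  0.93 -0.61]
```

Emit:
{"op": "move_arm", "data": {"claw": [0,0.4,0.6,1,1], "linear": [[0,0,-1],[0,0,0],[0,0,0],[0,0,0],[0,0,0]], "rot": [[0,0,0],[0,0,0],[0,0,0],[0,0,0],[0,0,0]], "newtons": 60}}

```text
time: 22.37
eef_pos: [0.5013, -0.2366, 0.1181]
eef_rot: [[0.005, 0.975, -0.223], [-0.005, -0.223, -0.975], [-1.0, 0.006, 0.003]]
force: [-0.0, -0.9, -3.0]
gripper_width: 0.203
```

Emit:
{"op": "move_arm", "data": {"claw": [1,1,1,1,1], "linear": [[0,0,0],[0,0,0],[0,0,0],[0,0,0],[0,0,0]], "rot": [[0,0,0],[0,0,0],[0,0,0],[0,0,0],[0,0,0]], "newtons": 100}}

```text
time: 22.78
eef_pos: [0.5014, -0.2367, 0.1183]
eef_rot: [[0.005, 0.975, -0.223], [-0.005, -0.223, -0.975], [-1.0, 0.006, 0.003]]
force: [0.8, 0.6, -0.7]
gripper_width: 0.195
```

Run:
```python
from h import *
go(.5006,-.2367,.218,-102.9)
```

```text
t 22.78 pos [ 0.5014 -0.2367  0.1183] yaw -102.9 w 0.195 F [ 0.8  0.6 -0.7]
shift now-frame [-99.7  -0.1   0.5] target-frame [-99.7  -0.8   0.2] rot [-0.    0.03 -0.06] q [-0.15  0.8   0.95  1.86 -0.81  0.93 -0.61]
```

Emit:
{"op": "move_arm", "data": {"claw": [1,1,1,1,1], "linear": [[-3,0,0],[-5,0,0],[-6,0,0],[-6,0,0],[-6,0,0]], "rot": [[0,0,0],[0,0,0],[0,0,0],[0,0,0],[0,0,0]]}}

```text
time: 23.2
eef_pos: [0.4981, -0.2329, 0.1415]
eef_rot: [[-0.005, 0.975, -0.223], [0.002, -0.223, -0.975], [-1.0, -0.005, -0.001]]
force: [1.1, 0.9, -5.6]
gripper_width: 0.193
```

Run:
```python
from h import *
go(.5006,-.2367,.218,-102.9)
```

```text
t 23.2 pos [ 0.4981 -0.2329  0.1415] yaw -102.9 w 0.193 F [ 1.1  0.9 -5.6]
shift now-frame [-76.5   2.9   3.1] target-frame [-76.5   3.3   3.1] rot [ 0.   -0.01  0.05] q [-0.17  0.77  0.98  1.84 -0.77  0.98 -0.65]
```

Emit:
{"op": "move_arm", "data": {"claw": [1,1,1,1,1], "linear": [[-7,1,1],[-8,0,0],[-8,0,0],[-8,0,0],[-8,0,0]], "rot": [[0,0,0.05],[0,0,0],[0,0,0],[0,0,0],[0,0,0]]}}

```text
time: 23.62
eef_pos: [0.4984, -0.2339, 0.1845]
eef_rot: [[0.0, 0.975, -0.223], [0.001, -0.223, -0.975], [-1.0, -0.0, -0.001]]
force: [0.1, -0.2, -6.6]
gripper_width: 0.195
```

Run:
```python
from h import *
go(.5006,-.2367,.218,-102.9)
```

```text
t 23.62 pos [ 0.4984 -0.2339  0.1845] yaw -102.9 w 0.195 F [ 0.1 -0.2 -6.6]
shift now-frame [-33.5   2.8   2.2] target-frame [-33.5   2.8   2.2] rot [-0.   -0.01  0.  ] q [-0.2   0.72  1.03  1.79 -0.71  1.05 -0.7 ]
```

Emit:
{"op": "move_arm", "data": {"claw": [1,1,1,1,1], "linear": [[-8,1,1],[-8,0,0],[-7,0,0],[-6,0,0],[-3,0,0]], "rot": [[0,0,0],[0,0,0],[0,0,0],[0,0,0],[0,0,0]]}}

```text
time: 24.03
eef_pos: [0.4993, -0.2361, 0.2221]
eef_rot: [[0.003, 0.975, -0.224], [-0.001, -0.224, -0.975], [-1.0, 0.003, -0.0]]
force: [-0.0, 0.1, -5.5]
gripper_width: 0.194
```

Emit:
{"op": "move_arm", "data": {"claw": [1,1,1,1,1], "linear": [[0,0,0],[0,0,0],[0,0,0],[0,0,0],[0,0,0]], "rot": [[0,0,0],[0,0,0],[0,0,0],[0,0,0],[0,0,0]]}}

```text
time: 24.45
eef_pos: [0.4989, -0.2358, 0.222]
eef_rot: [[0.002, 0.975, -0.224], [0.0, -0.224, -0.975], [-1.0, 0.002, -0.001]]
force: [-1.4, 0.2, -5.9]
gripper_width: 0.198
```

Run:
```python
from h import *
go(.5006,-.2367,.218,-102.9)
for n in ["side","scene","wrist"]:
    f=cam(n)
    if n=="side": cv2.imwrite("pics/s3.png",cv2.resize(f["img"][180:420,270:510],None,fx=2.4,fy=2.4,interpolation=cv2.INTER_CUBIC))
    for q in ["square_seal","round_seal"]:
        for sc,r,P in find(n,q,f)[:1]: print(n,q,round(sc,2),np.percentile(P,[2,50,98],axis=0).round(3).tolist())
    for sc,r,P in find(n,"tote",f)[:1]:
        print("tote",round(sc,2),rect(P,.12,.138))
        Q=P[(P[:,2]>.12)&(P[:,2]<.14)]
        if len(Q)>20:
            a=np.radians(-12.9);L=(Q-[.5006,-.2367,0])@np.array([[np.cos(a),np.sin(a),0],[-np.sin(a),np.cos(a),0],[0,0,1]]).T
            e=[(round(np.percentile(L[k][:,2],90),4),k.sum()) for k in (L[:,1]>.122,L[:,1]<-.122,L[:,0]>.055,L[:,0]<-.055) if k.sum()>5]
            print("rim top z by side +y,-y,+x,-x",e)
go(.5006,-.2367,.218,-102.9)
```

```text
t 24.45 pos [ 0.4989 -0.2358  0.222 ] yaw -103.0 w 0.198 F [-1.4  0.2 -5.9]
shift now-frame [4.  1.8 0.5] target-frame [4.  1.8 0.5] rot [-0.01 -0.01 -0.02] q [-0.22  0.68  1.07  1.75 -0.66  1.12 -0.73]
side square_seal 0.61 [[0.438, -0.264, 0.126], [0.462, -0.239, 0.207], [0.549, -0.215, 0.256]]
side round_seal 0.6 [[0.462, -0.332, 0.117], [0.469, -0.324, 0.148], [0.478, -0.313, 0.168]]
scene square_seal 0.5 [[0.506, -0.161, 0.121], [0.522, -0.143, 0.149], [0.532, -0.136, 0.175]]
scene round_seal 0.64 [[0.469, -0.316, 0.117], [0.482, -0.304, 0.146], [0.491, -0.295, 0.169]]
tote 0.92 (973, array([ 0.4975, -0.2326]), array([266.8, 131.5]), 76.0)
rim top z by side +y,-y,+x,-x [(np.float64(0.1376), np.int64(296)), (np.float64(0.1345), np.int64(44)), (np.float64(0.1385), np.int64(224)), (np.float64(0.1372), np.int64(209))]
wrist square_seal 0.64 [[0.503, -0.172, 0.117], [0.522, -0.163, 0.163], [0.533, -0.147, 0.174]]
wrist round_seal 0.85 [[0.469, -0.326, 0.117], [0.484, -0.312, 0.161], [0.493, -0.302, 0.167]]
tote 0.94 (20672, array([ 0.4995, -0.2367]), array([260.5, 131.2]), 77.0)
rim top z by side +y,-y,+x,-x [(np.float64(0.1373), np.int64(4321)), (np.float64(0.137), np.int64(4306)), (np.float64(0.1374), np.int64(5248)), (np.float64(0.1373), np.int64(4628))]
t 25.05 pos [ 0.4991 -0.236   0.2224] yaw -103.0 w 0.194 F [ 0.1 -0.2 -5.2]
shift now-frame [4.4 1.6 0.3] target-frame [4.4 1.6 0.3] rot [-0.01 -0.   -0.03] q [-0.22  0.68  1.07  1.75 -0.66  1.12 -0.73]
```

View pics/s3.png

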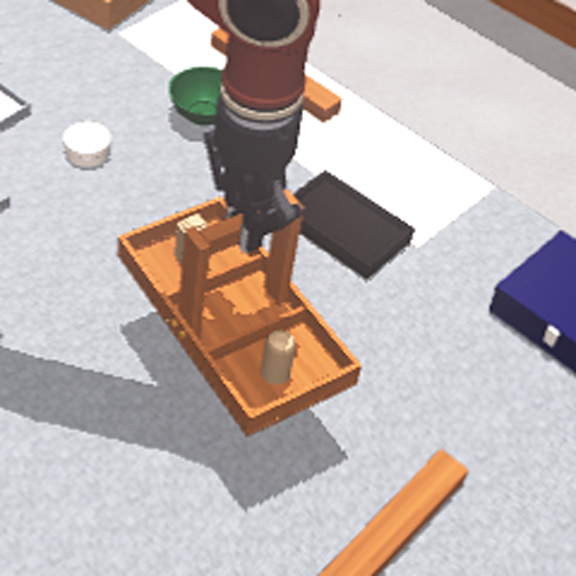

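```bash
python3 -c "
from rig import workorder
print(workorder.hand_in())"
```

```text
the job is handed in; nothing more can be done
None
```

The tote is in the air with both stones standing in it. I handed the job in while the arm was holding it by the handle. The robot clock stood at 25 s of the 69 s allowed.

- **Stones:** The square stone is in the end bay nearer the catch tray and the round one is in the far bay. Each stands upright near the middle of its bay. They touched down with about 8 N and 12 N.
- **Lift:** The gripper holds the bar at 100 N. The arm rose 104 mm from where it gripped the bar, so the tote's underside is about 10 cm above the table.
- **Level and steady:** In the last wrist picture the rim height on all four sides agreed within 0.4 mm. The tool moved about 0.5 mm over 0.6 s.
- **Load:** The wrist reads about 5 to 6 N, which fits the tote plus both stones.

**Disagreements and gaps:**
- The scene camera's rim heights differed by up to 4 mm between sides, on far fewer points, so I trusted the wrist view.
- The networks mislabelled a few things in the side view, such as the tote handle as the square stone. I ignored those after comparing them with the pictures.
- I did not re-measure the other objects. No unexpected forces showed along the way, and those visible in the last picture looked undisturbed.

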